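Drift a plant-stand strap into line and bolt it

ROBOT

A 6-joint arm with a two-finger parallel gripper is mounted at the origin on the work surface. World frame = base frame: x ahead of the robot, y to its left, z up, the work surface at z = 0. Lengths are in m, angles in rad, forces in N, time in s.
With the tool pointing down it reaches from about 0.35 to 0.975 m from the base axis. Payload 4.9 kg.
Tool frame: the origin (TCP) lies on the mounting face of the last link; the fingertips stand 173 mm ahead of it and the grasp point (between the pads) lies 155 mm ahead of it; z points along the fingers, y is the direction in which the jaws open and shut (so a half turn about z gives the same grasp; the last joint's range is limited). The gripper opens to 85 mm and grips with 20 to 120 N. Pads are 22 mm wide; open, the fingers measure 114 mm over their backs; the gripper's body (76 mm by 85 mm) begins 54 mm behind the grasp point. The pads swing forward as they close: fully open they stand 13 mm farther back than shut.
Start: joints at [-0.119, 0.053, 1.613, -0, 1.476, -0.119], TCP at [0.625, 0, 0.405] pointing down, gripper open.
Joint ranges: [-3.01, 3.01], [-1.01, 2.22], [0.06, 2.58], [-1.02, 4.17], [0.09, 2.62], [-3.14, 3.14]. Speed limits (rad/s): [2.57, 2.57, 3.14, 3.14, 3.14, 3.14].

INTERFACE

Orientations are given as a unit quaternion [w, x, y, z].
In Python, from plant import manip gives the robot as it stands.
- The arm moves only by the tool play_rows, never from a script. Its argument "increments" is a list of rows, each an object with "offset": the shift along the tool's x, y, z in mm, a list of three; "twist": the turn about the tool's z in rad; "grip": the opening, from 0 (shut) to 1 (fully open). In form: [{"offset": [dx, dy, dz], "twist": twist, "grip": grip}, ...]. A call has 1 to 5 rows; each row is the pose to reach, as a shift and turn from the pose commanded when the call began, along the tool's axes at that moment; what a row does not reach only later rows make up. A row lasts 1/12 s, in which the tool goes at most 41.7 mm and 7.16 degrees, less where a joint would pass 70% of its speed; a pose out of reach is approached as far as the arm can. A call with a gripper value outside its range is refused whole. The fingers move at their own pace and stop on an object; the grip force is fixed at half the most. Time passes only in rows, so rows that repeat a pose let the fingers close. It gives the time, the measured TCP pose, the force and the opening at its end, in the units of the state.
- manip.state(): the state, without advancing time (a new reading comes with each control period).
- manip.grab_frame(name): name is "scene" or "side" or "wrist"; returns the picture (384x512x3 uint8, blue, green, red); there is no depth.
- manip.get_calibration(name): a dict with "fx", "fy", "cx", "cy" (pixels), "T" (4x4, takes a point from camera to world coordinates). Camera axes: x right, y down, z forward; pixel columns grow to the right and rows downward; lengths in m; the calibration is good to about 2 mm. A picture is of the moment at which its call begins: read the wrist's pose just before it. get_calibration takes no time and is no camera call; for the wrist camera it gives the pose at the moment of the call.
- manip.job_done(): hands the job in, once; it reports no verdict.
Trained networks look in the newest picture that a camera, given by its name, has taken for a name from the list of things; names that differ only in an ending like _2 or _b are one class to them, and where a whole thing is asked for, a point or a joint stands for the part that bears it (a point fixed in the world has none). Each returns a list of dicts, best first, with "p" (0 to 1); they miss things now and then, are a little off and sometimes report something else, mostly with a low value. They report only what shows in the picture. A call takes as long as a camera call.
- manip.boxes_of(query, camera): "xyz" ([x, y, z] in m, in the coordinates of the camera as it stood for that picture, good to about 4 mm: the middle of the surface that is visible of it).
- manip.tip_of(query, camera): "xyz" ([x, y, z] in m, in the coordinates of the camera as it stood for that picture, good to about 4 mm: a listed point, or the origin of a listed thing).
The state is a dict: "time": time; "joint_pos": joint angles; "joint_vel": joint speeds; "joint_efforts": joint torques, N m; "tool_pos": TCP position; "tool_rot": TCP orientation; "contact_force": force on the tool from outside, world axes, zero at the start; "ft_torque": the same for the moment, N m; "gripper_width": opening from 0.0 (shut) to 1.0 (fully open).
Only numpy, scipy, OpenCV 4.12 (cv2) and the standard library are available. Lean on these libraries where they do the work, as an engineer would, in place of code of your own. Each camera call takes 0.05 s, during which the arm holds its last target. There are 200 camera calls.

TASK

The swinging strap of this plant stand does not line up with the hole in the plate beneath it. Ease the tapered drift down through both holes until its straight part fills them, so that the drift (not your fingers) brings the strap into line, then stand the drift back in a hole of the wooden block and put the square-headed bolt fully home in the stand in its place. Work by feel, with never more than 1.5 kg (15 N) of force between drift and stand nor 4 kg between bolt and stand, and leave the other things as they are.

Things in the scene. Friction and masses are not known exactly. Their poses are not given: they have to be found in the camera images.
- stand: grey steel plant-stand foot, 235 x 70 mm, fixed; place and yaw vary. Origin on the table, z up; the strap's pivot bolt stands 140 mm along +x. Over the origin a dark steel lower plate (fixed, 6 mm thick, top 72 mm up, 66 mm free below) has a round 20 mm hole: x is 0, but y anywhere from -6 to +6 mm, up to 7.5 mm either way from the strap's hole, and not measured (seen only through that hole).
- strap_hole (a point): centre, at the top face 78 mm above the table, of the round 20 mm hole in the steel strap (185 x 44 x 6 mm) lying on the lower plate. The strap swings level about the pivot bolt, so the hole moves only along the stand's y. It stays where it is left: about 3 N sideways at the hole shifts it. Wedging it over takes some 8 N of the drift's 15 N.
- drift_grip (a point): centre of the square wooden handle (28 x 28 x 46 mm, long way up) of the steel drift, standing in the block. z up, x and y along the handle's faces. Shoulder (handle's underside) 23 mm below this point, tip 98 mm below. The round steel is 75 mm long: tip 4 mm across, widening evenly over 55 mm to 19 mm, then 20 mm straight up to the shoulder. 0.18 kg.
- drift_shoulder (a point): point on the drift's axis in the plane of its shoulder, 23 mm below drift_grip. The straight part fills strap and lower plate once this point is less than 7.5 mm above the strap; it need not touch down.
- bolt_head (a point): centre of the steel bolt's square head (28 x 28 x 32 mm, long way up), standing in a hole of the block. z up, x and y along the head's faces. The underside of the head is 16 mm below this point; the plain shank below it is 17 mm across and 40 mm long, its last 6 mm tapering to a 10 mm end. 0.22 kg.
- bolt_shoulder (a point): point on the bolt's axis in the plane of the underside of its head, 16 mm below bolt_head.
- block: wooden tool block, 62 x 190 mm, 82 mm high, fixed, origin under its centre, long side along its y. Three round 23 mm holes, right through, at y = -62, 0 and +62 mm; drift, bolt and dibber hang in them by their shoulders, in any order, square with the block.
- dibber: turned dark wooden dibber with a ball-shaped 32 mm knob rising 38 mm above the block, in the third hole; to be left alone. Origin at its shoulder, on the block's top.
- cap: blue bottle cap, 30 mm across, 12 mm high, lying on the table; leave alone.
- glue: white bottle with a red cap, 44 mm across, 120 mm high, at the back; leave alone.
- bowl: white bowl, 150 mm across, 50 mm high, at the left; leave alone.
- pot: small terracotta pot, 90 mm across, 80 mm high, at the right; leave alone.
- water: clear bottle of 80 mm across, 200 mm high, at the right; leave alone.
- trowel: planting spatula with a wooden handle and a flat steel blade, about 200 mm long, lying at the right; leave alone.

How it is judged:
By the outcome, as a careful person would: the job done as asked, in the order asked, and still so for the second after the job is handed in, with the robot touching nothing.
It also fails if it takes over 72 s, if anything falls off the work surface, if the arm or the gripper's body presses on something with over 40 N, if the wrist force passes 120 N, or if a joint passes its speed limit or range.

## Working session

There is one attempt and no reset: what is moved stays moved. The work goes in short steps, Python scripts to look and compute and a tool call to move; the robot and the scene stay as the last step left them, time stands still between calls to the robot, and variables do not carry over. Pictures are saved under pics/ and viewed, about 8 in all and at most 12, crops included, and the job is handed in when it is done.

Besides the shell and the picture viewer there is one more tool, called as a command line: name --argument value ..., lists and objects as JSON in quotes. play_rows: Moves the arm, as the interface text tells. Its arguments: {"type":"object","properties":{"increments":{"type":"array"}},"required":["increments"]}

```bash
mkdir -p pics; cat > h.py <<'E'
import numpy as np, cv2
from plant import manip
from scipy.spatial.transform import Rotation as R
def look(cam,name=None,q=()):
    T=np.array(manip.get_calibration(cam)["T"]); im=manip.grab_frame(cam)
    if name: cv2.imwrite(f"pics/{name}.png",im)
    for f,n in q:
        for r in getattr(manip,f)(n,cam)[:2]:
            w=T[:3,:3]@np.array(r["xyz"])+T[:3,3]
            print(cam,f,n,round(r["p"],2),(w*1000).round(1))
    return im,T
def st():
    s=manip.state(); q=s["tool_rot"]; r=R.from_quat([q[1],q[2],q[3],q[0]])
    print("t",round(s["time"],2),"pos",(np.array(s["tool_pos"])*1000).round(1),"F",np.round(s["contact_force"],1),"M",np.round(s["ft_torque"],2),"g",round(s["gripper_width"],3),"j",np.round(s["joint_pos"],2))
    print("R",r.as_matrix().round(4).tolist()); return s,r.as_matrix()
E
python3 - <<'E'
from h import *
st()
a,_=look("scene",None,[("tip_of",n) for n in ["stand","strap_hole","drift_grip","bolt_head","block","dibber"]])
b,_=look("side",None,[("tip_of",n) for n in ["stand","strap_hole","drift_grip","bolt_head","block","dibber"]])
c,_=look("wrist",None,[("tip_of",n) for n in ["stand","strap_hole","drift_grip","bolt_head","block","dibber"]])
cv2.imwrite("pics/a.png",cv2.resize(np.vstack([np.hstack([a,b]),np.hstack([c,c*0])]),(800,600),interpolation=cv2.INTER_AREA))
E
```

```text
t 0.0 pos [624.7   0.  403.4] F [-0.6 -0.6  0.1] M [-0.04  0.01  0.04] g 0.998 j [-0.12  0.05  1.61 -0.    1.48 -0.12]
R [[-0.0, 1.0, -0.0021], [1.0, 0.0, 0.0002], [0.0002, -0.0021, -1.0]]
scene tip_of stand 0.57 [5.036e+02 1.424e+02 5.000e-01]
scene tip_of strap_hole 0.95 [505.5 141.4  74. ]
scene tip_of drift_grip 0.55 [ 529.2 -203.8  106.6]
scene tip_of drift_grip 0.37 [ 510.2 -260.8   99.3]
scene tip_of bolt_head 0.43 [ 510.9 -262.6   99.4]
scene tip_of block 0.68 [ 530.8 -200.7    3.3]
scene tip_of block 0.59 [ 552.  -139.8   83.7]
scene tip_of dibber 0.62 [ 554.  -141.7   83.4]
side tip_of stand 0.97 [504.7 144.   -2. ]
side tip_of strap_hole 0.9 [501.6 142.7  80.1]
side tip_of drift_grip 0.74 [ 530.7 -205.1  102.6]
side tip_of drift_grip 0.41 [ 526.7 -200.8    6.3]
side tip_of bolt_head 0.37 [ 551.9 -139.6   84.8]
side tip_of block 0.89 [ 530.6 -199.2    3.6]
side tip_of dibber 0.68 [ 551.6 -141.9   86.2]
side tip_of dibber 0.59 [396.3  -6.5  -3.2]
wrist tip_of stand 0.81 [502.  143.2  -2.4]
wrist tip_of stand 0.27 [759.9  10.3  -2.3]
wrist tip_of strap_hole 0.89 [505.2 140.2  79.6]
wrist tip_of block 0.94 [ 527.2 -200.8    3.1]
wrist tip_of block 0.67 [ 549.9 -140.7   81.3]
wrist tip_of dibber 0.66 [ 548.3 -140.7   78.9]
wrist tip_of dibber 0.42 [400.8  -7.    0.9]
```

View pics/a.png

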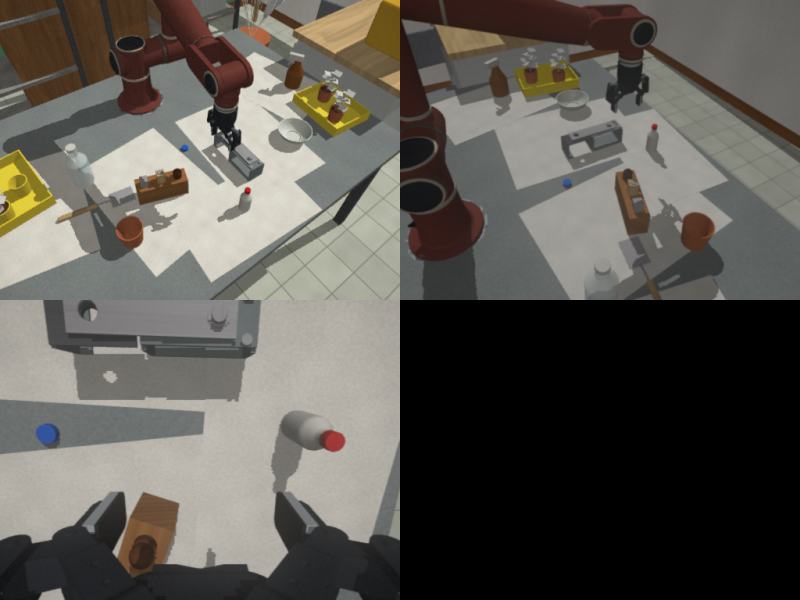

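The views agree: the drift stands in the middle hole of the block near (530, -203), the bolt near (510, -262), and the dibber near (551, -141). The strap hole is near (504, 142). Next I'll look at the block from close by.

play_rows --increments '[{"offset":[-240,-100,20],"twist":0.335,"grip":1},{"offset":[-240,-100,20],"twist":0.335,"grip":1},{"offset":[-240,-100,20],"twist":0.335,"grip":1},{"offset":[-240,-100,20],"twist":0.335,"grip":1},{"offset":[-240,-100,20],"twist":0.335,"grip":1}]'

```text
time: 1.47
tool_pos: [0.5441, -0.1931, 0.3888]
tool_rot: [0.0, 0.815, 0.58, 0.0]
contact_force: [0.5, -0.6, 0.8]
gripper_width: 1.001
```

play_rows --increments '[{"offset":[0,0,0],"twist":0,"grip":0.8},{"offset":[0,0,0],"twist":0,"grip":0.8},{"offset":[0,0,0],"twist":0,"grip":0.8}]'

```text
time: 1.72
tool_pos: [0.5452, -0.1917, 0.3888]
tool_rot: [-0.0, 0.815, 0.579, 0.0]
contact_force: [-0.5, 0.1, 0.5]
gripper_width: 0.803
```

```bash
python3 - <<'E'
from h import *
st()
c,T=look("wrist","b",[("tip_of",n) for n in ["drift_grip","bolt_head","block","dibber","drift_shoulder","bolt_shoulder"]])
print(T.round(3).tolist())
look("side",None,[("tip_of",n) for n in ["drift_grip","bolt_head"]])
E
```

```text
t 1.72 pos [ 545.2 -191.7  388.8] F [-0.5  0.1  0.5] M [ 0.02 -0.   -0.03] g 0.803 j [-0.47 -0.05  1.74  0.    1.45 -0.13]
R [[0.3293, 0.9442, 0.0003], [0.9442, -0.3293, 0.0005], [0.0005, 0.0002, -1.0]]
wrist tip_of drift_grip 0.93 [ 532.3 -203.1  101. ]
wrist tip_of bolt_head 0.68 [ 512.1 -263.6   99.6]
wrist tip_of block 0.88 [ 529.1 -199.     1.2]
wrist tip_of dibber 0.71 [ 548.8 -141.9   83.6]
wrist tip_of drift_shoulder 0.62 [ 532.5 -198.5   81. ]
wrist tip_of bolt_shoulder 0.82 [ 510.7 -259.2   82. ]
[[0.944, -0.318, -0.088, 0.568], [-0.33, -0.91, -0.252, -0.128], [0.0, 0.267, -0.964, 0.358], [0.0, 0.0, 0.0, 1.0]]
side tip_of drift_grip 0.62 [ 550.9 -140.8   86.3]
side tip_of drift_grip 0.57 [ 529.6 -199.3  102.1]
side tip_of bolt_head 0.67 [7.599e+02 8.400e+00 4.000e-01]
side tip_of bolt_head 0.64 [ 504.8 -261.5  100.2]
```

View pics/b.png

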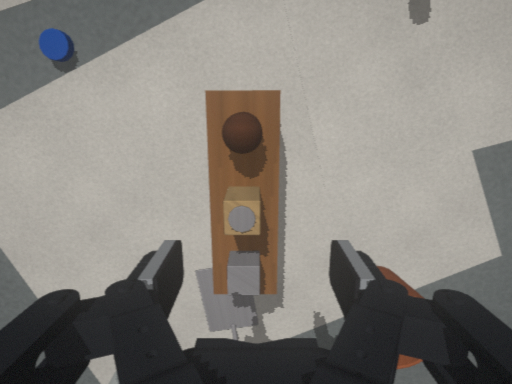

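The block is square in the image. The drift's struck end is at (242, 218), the bolt's head top at about (244, 279) and the dibber knob at (242, 132). Now I'll turn these pixels into positions.

```bash
cat >> h.py <<'E'
def px(cam,u,v,z,T=None):
    c=manip.get_calibration(cam); T=np.array(c["T"]) if T is None else T
    d=T[:3,:3]@np.array([(u-c["cx"])/c["fx"],(v-c["cy"])/c["fy"],1]); 
    return T[:3,3]+d*(z-T[2,3])/d[2]
def rel(p):  # world target of TCP -> tool mm
    s=manip.state(); q=s["tool_rot"]; r=R.from_quat([q[1],q[2],q[3],q[0]]).as_matrix()
    return (r.T@(np.array(p)-np.array(s["tool_pos"]))*1000).round(1)
E
python3 - <<'E'
from h import *
for u,v,z in [(242,218,.128),(226,235,.128),(260,235,.128),(243,235,.128),(244,279,.114),(229,294,.114),(260,294,.114),(206,90,.082),(281,90,.082),(213,293,.082),(279,293,.082),(242,132,.104)]:
    print(u,v,(px("wrist",u,v,z)*1000).round(1), rel(px("wrist",u,v,z)))
print(rel([.531,-.202,.105+.155]))
im=cv2.imread("pics/b.png"); cv2.imwrite("pics/c.png",cv2.resize(im[170:310,190:300],None,fx=5,fy=5)[:600])
E
```

```text
242 218 [ 531.4 -201.1  128. ] [-13.8  -9.8 260.7]
226 235 [ 515.  -210.1  128. ] [-27.7 -22.4 260.7]
260 235 [ 539.8 -218.7  128. ] [-27.7   3.9 260.7]
243 235 [ 527.4 -214.4  128. ] [-27.7  -9.2 260.7]
244 279 [ 512.1 -257.9  114. ] [-73.8  -9.5 274.7]
229 294 [ 494.9 -267.3  114. ] [-88.3 -22.6 274.7]
260 294 [ 520.2 -276.2  114. ] [-88.4   4.2 274.7]
206 90 [ 534.  -101.6   82. ] [ 81.  -40.1 306.7]
281 90 [ 592.  -121.9   82. ] [ 80.9  21.4 306.7]
213 293 [ 470.9 -279.5   82. ] [-107.7  -41.3  306.7]
279 293 [ 531.8 -300.7   82. ] [-107.8   23.2  306.7]
242 132 [ 551.7 -142.   104. ] [ 48.7 -10.1 284.7]
[-14.8 -10.  128.7]
```

play_rows --increments '[{"offset":[-13.4,-9.6,30],"twist":0,"grip":0.8},{"offset":[-13.4,-9.6,60],"twist":0,"grip":0.8},{"offset":[-13.4,-9.6,95],"twist":0,"grip":0.8},{"offset":[-13.4,-9.6,125],"twist":0,"grip":0.8},{"offset":[-13.4,-9.6,125],"twist":0,"grip":0.8}]'

```text
time: 2.63
tool_pos: [0.5289, -0.1998, 0.2562]
tool_rot: [-0.006, 0.815, 0.579, -0.003]
contact_force: [-0.1, 0.8, -1.2]
gripper_width: 0.8
```

play_rows --increments '[{"offset":[0,0,0],"twist":0,"grip":0.2},{"offset":[0,0,0],"twist":0,"grip":0.2},{"offset":[0,0,0],"twist":0,"grip":0.2},{"offset":[0,0,0],"twist":0,"grip":0.2},{"offset":[0,0,0],"twist":0,"grip":0.2}]'

```text
time: 3.05
tool_pos: [0.5323, -0.2016, 0.2671]
tool_rot: [0.001, 0.815, 0.579, 0.0]
contact_force: [-4.4, 1.2, 5.7]
gripper_width: 0.318
```

```bash
python3 - <<'E'
from h import *
st()
look("wrist","d",[("tip_of",n) for n in ["drift_grip"]])
E
```

```text
t 3.05 pos [ 532.3 -201.6  267.1] F [-4.4  1.2  5.7] M [ 0.25  0.77 -0.01] g 0.318 j [-0.49  0.05  1.86 -0.    1.23 -0.16]
R [[0.3285, 0.9445, 0.0018], [0.9445, -0.3285, -0.0015], [-0.0009, 0.0022, -1.0]]
wrist tip_of drift_grip 0.8 [ 534.8 -205.2  104. ]
```

View pics/d.png

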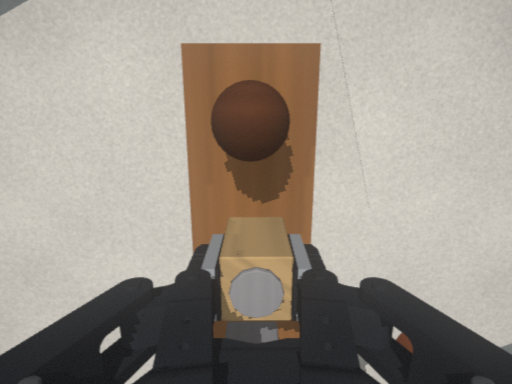

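The drift is held, with the handle centred between the pads at about (256, 290) and the dibber untouched. Now I'll lift it clear and carry it towards the stand.

play_rows --increments '[{"offset":[0,0,-25],"twist":0,"grip":0.2},{"offset":[0,0,-50],"twist":0,"grip":0.2},{"offset":[0,0,-80],"twist":0,"grip":0.2},{"offset":[0,0,-110],"twist":0,"grip":0.2},{"offset":[0,0,-130],"twist":0,"grip":0.2}]'

```text
time: 3.57
tool_pos: [0.532, -0.2013, 0.3994]
tool_rot: [0.003, 0.815, 0.579, 0.002]
contact_force: [0.4, -0.7, -1.1]
gripper_width: 0.319
```

play_rows --increments '[{"offset":[30,-13,0],"twist":-0.07,"grip":0.2},{"offset":[60,-27,0],"twist":-0.14,"grip":0.2},{"offset":[90,-40,0],"twist":-0.21,"grip":0.2},{"offset":[120,-54,0],"twist":-0.28,"grip":0.2},{"offset":[150,-68,0],"twist":-0.335,"grip":0.2}]'

```text
time: 3.98
tool_pos: [0.5164, -0.0359, 0.3958]
tool_rot: [0.001, 0.706, 0.708, 0.001]
contact_force: [1.3, 0.3, -1.9]
gripper_width: 0.315
```

play_rows --increments '[{"offset":[37,0,0],"twist":0,"grip":0.2},{"offset":[75,0,0],"twist":0,"grip":0.2},{"offset":[110,0,0],"twist":0,"grip":0.2},{"offset":[140,0,0],"twist":0,"grip":0.2},{"offset":[150,0,0],"twist":0,"grip":0.2}]'

```text
time: 4.4
tool_pos: [0.5163, 0.1161, 0.3958]
tool_rot: [0.0, 0.706, 0.708, 0.002]
contact_force: [0.0, 0.6, -1.1]
gripper_width: 0.322
```

play_rows --increments '[{"offset":[0,0,0],"twist":0,"grip":0.2},{"offset":[0,0,0],"twist":0,"grip":0.2},{"offset":[0,0,0],"twist":0,"grip":0.2}]'

```text
time: 4.65
tool_pos: [0.5169, 0.1119, 0.3944]
tool_rot: [0.001, 0.707, 0.707, 0.0]
contact_force: [-0.5, -0.5, -1.5]
gripper_width: 0.321
```

```bash
python3 - <<'E'
from h import *
st()
look("wrist","e",[("tip_of",n) for n in ["strap_hole","drift_grip","drift_shoulder","stand"]])
E
```

```text
t 4.65 pos [516.9 111.9 394.4] F [-0.5 -0.5 -1.5] M [ 0.01 -0.01 -0.01] g 0.321 j [ 0.07 -0.17  1.85 -0.    1.47  0.07]
R [[0.0009, 1.0, 0.0011], [1.0, -0.0009, -0.0006], [-0.0006, 0.0011, -1.0]]
wrist tip_of strap_hole 0.77 [507.7 140.5  79.9]
wrist tip_of drift_grip 0.67 [520.1 113.4 230.1]
wrist tip_of drift_shoulder 0.56 [518.5 114.3 205.6]
wrist tip_of stand 0.7 [500.6 141.7  -1.7]
```

View pics/e.png

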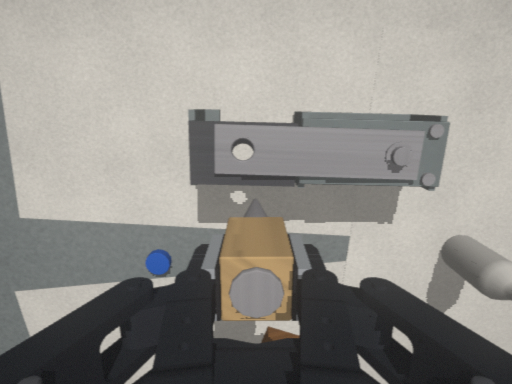

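The drift hangs straight. The strap hole is at about (243, 150) and the pivot bolt at about (397, 156). I'll view a zoomed crop of the hole.

```bash
python3 - <<'E'
from h import *
im=cv2.imread("pics/e.png"); cv2.imwrite("pics/f.png",cv2.resize(im[125:185,185:265],None,fx=10,fy=10,interpolation=cv2.INTER_CUBIC))
for u,v,z in [(243,150,.078),(397,156,.09)]: print((px("wrist",u,v,z)*1000).round(1))
E
```

```text
[506.1 142.3  78. ]
[638.4 138.3  90. ]
```

View pics/f.png

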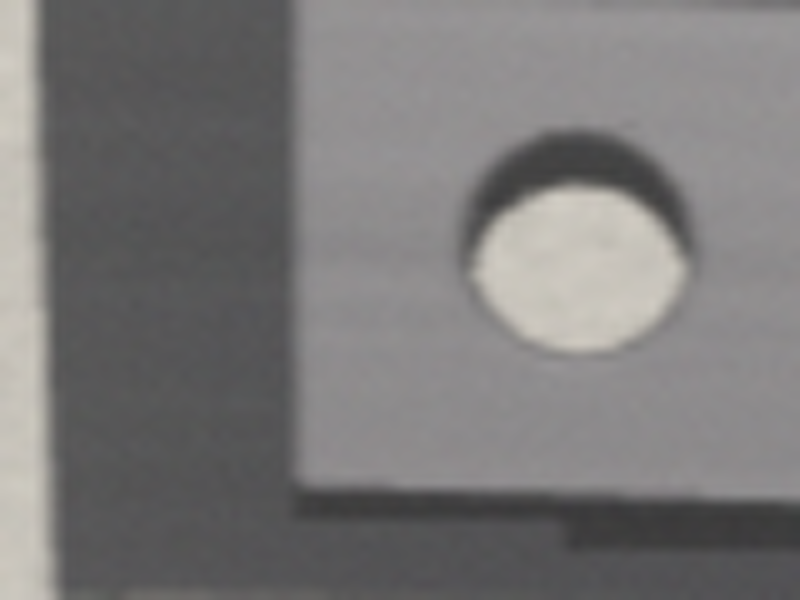

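```bash
python3 - <<'E'
from h import *
for u,v,z in [(242.8,149.3,.078),(242.8,137.8,.078),(242.8,160.5,.078),(242.8,143.3,.072),(242.8,143.3,.066),(214.8,150,.078),(397,156,.082)]: print(u,v,z,(px("wrist",u,v,z)*1000).round(1))
print(px("wrist",256,200,.135)*1000)
E
```

```text
242.8 149.3 0.078 [505.9 142.9  78. ]
242.8 137.8 0.078 [506.1 153.   78. ]
242.8 160.5 0.078 [505.8 132.9  78. ]
242.8 143.3 0.072 [505.8 147.5  72. ]
242.8 143.3 0.066 [505.5 146.9  66. ]
214.8 150 0.078 [481.  142.3  78. ]
397 156 0.082 [641.9 137.1  82. ]
[517.58331633 112.59753114 135.        ]
```

Seen through the strap's hole, the lower hole lies about 5.4 mm to -y of it: the strap hole is at (505.9, 142.9) and the lower hole at about (505.9, 137.5). I'll bring the tip over the lower hole, just above the strap.

play_rows --increments '[{"offset":[12,-6,0],"twist":0,"grip":0.2},{"offset":[24,-11.7,10],"twist":0,"grip":0.2},{"offset":[24,-11.7,25],"twist":0,"grip":0.2},{"offset":[24,-11.7,40],"twist":0,"grip":0.2},{"offset":[24,-11.7,40],"twist":0,"grip":0.2}]'

```text
time: 5.32
tool_pos: [0.5033, 0.1376, 0.3493]
tool_rot: [-0.002, 0.707, 0.707, -0.003]
contact_force: [-0.1, 0.6, -2.4]
gripper_width: 0.323
```

play_rows --increments '[{"offset":[0,0,0],"twist":0,"grip":0.2},{"offset":[0,0,0],"twist":0,"grip":0.2},{"offset":[0,0,0],"twist":0,"grip":0.2},{"offset":[0,0,0],"twist":0,"grip":0.2}]'

```text
time: 5.65
tool_pos: [0.5053, 0.1369, 0.355]
tool_rot: [0.001, 0.707, 0.707, 0.001]
contact_force: [-0.2, 0.4, -2.6]
gripper_width: 0.32
```

```bash
python3 - <<'E'
from h import *
st()
im,T=look("wrist","g0")
cv2.imwrite("pics/g.png",cv2.resize(im[150:270,170:330],None,fx=5,fy=5,interpolation=cv2.INTER_CUBIC))
E
```

```text
t 5.65 pos [505.3 136.9 355. ] F [-0.2  0.4 -2.6] M [-0.01  0.01  0.03] g 0.32 j [ 0.12 -0.16  1.9   0.    1.4   0.12]
R [[0.0, 1.0, 0.002], [1.0, -0.0, 0.0003], [0.0003, 0.002, -1.0]]
```

View pics/g.png

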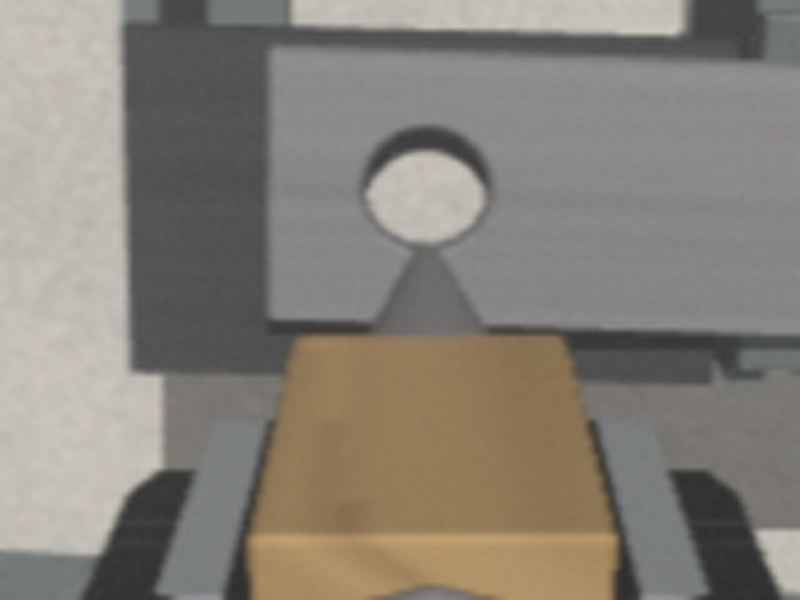

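```bash
python3 - <<'E'
from h import *
T=np.array(manip.get_calibration("wrist")["T"])
for n,u,v,z in [("tip near edge",427,243,.0945),("tip if z 98",427,243,.098),("hole N",427,124,.078),("hole S",427,246,.078),("hole W",362,190,.078),("hole E",491,190,.078),("low N",427,149,.072)]: print(n,(px("wrist",170+u/5,150+v/5,z)*1000).round(1))
E
```

```text
tip near edge [506.  138.3  94.5]
tip if z 98 [506.  139.3  98. ]
hole N [506.1 153.   78. ]
hole S [506.  133.1  78. ]
hole W [495.7 142.3  78. ]
hole E [516.2 142.3  78. ]
low N [506.1 147.6  72. ]
```

play_rows --increments '[{"offset":[0.7,0,8],"twist":0,"grip":0.2},{"offset":[0.7,0,16],"twist":0,"grip":0.2},{"offset":[0.7,0,24],"twist":0,"grip":0.2},{"offset":[0.7,0,30],"twist":0,"grip":0.2},{"offset":[0.7,0,32],"twist":0,"grip":0.2}]'

```text
time: 6.12
tool_pos: [0.5044, 0.1374, 0.3194]
tool_rot: [-0.001, 0.707, 0.707, -0.001]
contact_force: [1.5, -0.1, -2.8]
gripper_width: 0.319
```

play_rows --increments '[{"offset":[0,0,1],"twist":0,"grip":0.2},{"offset":[0,0,2],"twist":0,"grip":0.2},{"offset":[0,0,3],"twist":0,"grip":0.2},{"offset":[0,0,3],"twist":0,"grip":0.2},{"offset":[0,0,3],"twist":0,"grip":0.2}]'

```text
time: 6.53
tool_pos: [0.5051, 0.1375, 0.3191]
tool_rot: [0.0, 0.707, 0.707, 0.0]
contact_force: [0.3, 0.3, -1.2]
gripper_width: 0.318
```

```bash
python3 - <<'E'
from h import *
st()
E
```

```text
t 6.53 pos [505.1 137.5 319.1] F [ 0.3  0.3 -1.2] M [ 0.02 -0.01  0.01] g 0.318 j [ 0.12 -0.12  1.93 -0.    1.33  0.12]
R [[-0.0, 1.0, 0.0006], [1.0, 0.0, 0.0001], [0.0001, 0.0006, -1.0]]
```

play_rows --increments '[{"offset":[0,0,2],"twist":0,"grip":0.2},{"offset":[0,0,4],"twist":0,"grip":0.2},{"offset":[0,0,6],"twist":0,"grip":0.2},{"offset":[0,0,6],"twist":0,"grip":0.2},{"offset":[0,0,6],"twist":0,"grip":0.2}]'

```text
time: 6.95
tool_pos: [0.5049, 0.1375, 0.3124]
tool_rot: [-0.0, 0.707, 0.707, -0.0]
contact_force: [-0.5, 2.1, -2.7]
gripper_width: 0.316
```

play_rows --increments '[{"offset":[0,0,1],"twist":0,"grip":0.2},{"offset":[0,0,2],"twist":0,"grip":0.2},{"offset":[0,0,3],"twist":0,"grip":0.2},{"offset":[0,0,4],"twist":0,"grip":0.2},{"offset":[0,0,4],"twist":0,"grip":0.2}]'

```text
time: 7.37
tool_pos: [0.5051, 0.1377, 0.3088]
tool_rot: [-0.0, 0.707, 0.707, 0.001]
contact_force: [1.2, 2.6, -1.5]
gripper_width: 0.317
```

play_rows --increments '[{"offset":[0,0,1],"twist":0,"grip":0.2},{"offset":[0,0,2],"twist":0,"grip":0.2},{"offset":[0,0,3],"twist":0,"grip":0.2},{"offset":[0,0,4],"twist":0,"grip":0.2},{"offset":[0,0,5],"twist":0,"grip":0.2}]'

```text
time: 7.78
tool_pos: [0.5051, 0.1376, 0.3039]
tool_rot: [0.0, 0.707, 0.707, 0.0]
contact_force: [0.6, 3.1, 1.4]
gripper_width: 0.312
```

play_rows --increments '[{"offset":[0,0,1],"twist":0,"grip":0.2},{"offset":[0,0,2],"twist":0,"grip":0.2},{"offset":[0,0,3],"twist":0,"grip":0.2},{"offset":[0,0,4],"twist":0,"grip":0.2},{"offset":[0,0,5],"twist":0,"grip":0.2}]'

```text
time: 8.2
tool_pos: [0.505, 0.1375, 0.2986]
tool_rot: [0.0, 0.707, 0.707, 0.0]
contact_force: [0.3, 2.7, 1.7]
gripper_width: 0.32
```

play_rows --increments '[{"offset":[0,0,1],"twist":0,"grip":0.2},{"offset":[0,0,2],"twist":0,"grip":0.2},{"offset":[0,0,3],"twist":0,"grip":0.2},{"offset":[0,0,4],"twist":0,"grip":0.2},{"offset":[0,0,5],"twist":0,"grip":0.2}]'

```text
time: 8.62
tool_pos: [0.505, 0.1375, 0.2937]
tool_rot: [0.0, 0.707, 0.707, 0.0]
contact_force: [0.4, 2.6, 1.0]
gripper_width: 0.323
```

play_rows --increments '[{"offset":[0,0,1],"twist":0,"grip":0.2},{"offset":[0,0,2],"twist":0,"grip":0.2},{"offset":[0,0,3],"twist":0,"grip":0.2},{"offset":[0,0,3],"twist":0,"grip":0.2}]'

```text
time: 8.95
tool_pos: [0.505, 0.1375, 0.2905]
tool_rot: [0.0, 0.707, 0.707, -0.0]
contact_force: [1.0, 2.9, -0.0]
gripper_width: 0.318
```

```bash
python3 - <<'E'
from h import *
st()
E
```

```text
t 8.95 pos [505.  137.5 290.5] F [ 1.   2.9 -0. ] M [ 0.68 -0.24  0.01] g 0.318 j [ 0.12 -0.09  1.95 -0.    1.28  0.12]
R [[-0.0, 1.0, 0.0001], [1.0, 0.0, -0.0001], [-0.0001, 0.0001, -1.0]]
```

play_rows --increments '[{"offset":[0,0.4,0],"twist":0,"grip":0.2},{"offset":[0,0.4,1],"twist":0,"grip":0.2},{"offset":[0,0.4,2],"twist":0,"grip":0.2},{"offset":[0,0.4,3],"twist":0,"grip":0.2},{"offset":[0,0.4,3],"twist":0,"grip":0.2}]'

```text
time: 9.37
tool_pos: [0.5053, 0.1375, 0.2874]
tool_rot: [-0.0, 0.707, 0.707, -0.0]
contact_force: [0.5, 3.9, 0.1]
gripper_width: 0.317
```

play_rows --increments '[{"offset":[0,0,1],"twist":0,"grip":0.2},{"offset":[0,0,2],"twist":0,"grip":0.2},{"offset":[0,0,2],"twist":0,"grip":0.2}]'

```text
time: 9.62
tool_pos: [0.5054, 0.1375, 0.2855]
tool_rot: [-0.0, 0.707, 0.707, -0.0]
contact_force: [0.1, 1.7, -0.1]
gripper_width: 0.323
```

```bash
python3 - <<'E'
from h import *
st()
E
```

```text
t 9.62 pos [505.4 137.5 285.5] F [ 0.1  1.7 -0.1] M [ 0.64 -0.1   0.02] g 0.323 j [ 0.12 -0.08  1.95 -0.    1.27  0.12]
R [[-0.0, 1.0, -0.0002], [1.0, 0.0, -0.0001], [-0.0001, -0.0002, -1.0]]
```

play_rows --increments '[{"offset":[0,0,0.7],"twist":0,"grip":0.2},{"offset":[0,0,1.4],"twist":0,"grip":0.2},{"offset":[0,0,2],"twist":0,"grip":0.2},{"offset":[0,0,2.5],"twist":0,"grip":0.2},{"offset":[0,0,2.5],"twist":0,"grip":0.2}]'

```text
time: 10.03
tool_pos: [0.5054, 0.1375, 0.2831]
tool_rot: [-0.0, 0.707, 0.707, -0.0]
contact_force: [-0.4, 3.7, 0.5]
gripper_width: 0.323
```

play_rows --increments '[{"offset":[0,0,0.7],"twist":0,"grip":0.2},{"offset":[0,0,1.4],"twist":0,"grip":0.2},{"offset":[0,0,2],"twist":0,"grip":0.2},{"offset":[0,0,2],"twist":0,"grip":0.2}]'

```text
time: 10.37
tool_pos: [0.5053, 0.1375, 0.2809]
tool_rot: [-0.0, 0.707, 0.707, -0.0]
contact_force: [0.1, 2.6, -0.9]
gripper_width: 0.319
```

```bash
python3 - <<'E'
from h import *
st()
E
```

```text
t 10.37 pos [505.3 137.5 280.9] F [ 0.1  2.6 -0.9] M [ 0.61 -0.06 -0.06] g 0.319 j [ 0.12 -0.08  1.96 -0.    1.26  0.12]
R [[0.0, 1.0, -0.0002], [1.0, -0.0, -0.0], [-0.0, -0.0002, -1.0]]
```

play_rows --increments '[{"offset":[0,0,0.7],"twist":0,"grip":0.2},{"offset":[0,0,1.4],"twist":0,"grip":0.2},{"offset":[0,0,2],"twist":0,"grip":0.2},{"offset":[0,0,2.5],"twist":0,"grip":0.2},{"offset":[0,0,2.5],"twist":0,"grip":0.2}]'

```text
time: 10.78
tool_pos: [0.5054, 0.1375, 0.2785]
tool_rot: [-0.0, 0.707, 0.707, -0.0]
contact_force: [-0.1, 3.2, -0.8]
gripper_width: 0.32
```

play_rows --increments '[{"offset":[0,0,0.7],"twist":0,"grip":0.2},{"offset":[0,0,1.4],"twist":0,"grip":0.2},{"offset":[0,0,2],"twist":0,"grip":0.2},{"offset":[0,0,2],"twist":0,"grip":0.2}]'

```text
time: 11.12
tool_pos: [0.5054, 0.1375, 0.2766]
tool_rot: [-0.0, 0.707, 0.707, -0.0]
contact_force: [0.4, 3.3, -1.0]
gripper_width: 0.324
```

```bash
python3 - <<'E'
from h import *
st()
E
```

```text
t 11.12 pos [505.4 137.5 276.6] F [ 0.4  3.3 -1. ] M [ 0.62 -0.    0.03] g 0.324 j [ 0.12 -0.07  1.96 -0.    1.25  0.12]
R [[0.0, 1.0, -0.0001], [1.0, -0.0, -0.0001], [-0.0001, -0.0001, -1.0]]
```

play_rows --increments '[{"offset":[0,0,0.7],"twist":0,"grip":0.2},{"offset":[0,0,1.4],"twist":0,"grip":0.2},{"offset":[0,0,2],"twist":0,"grip":0.2},{"offset":[0,0,2.5],"twist":0,"grip":0.2},{"offset":[0,0,2.5],"twist":0,"grip":0.2}]'

```text
time: 11.53
tool_pos: [0.5054, 0.1375, 0.2741]
tool_rot: [-0.0, 0.707, 0.707, -0.0]
contact_force: [0.6, 3.8, -0.6]
gripper_width: 0.317
```

play_rows --increments '[{"offset":[0,0,0.7],"twist":0,"grip":0.2},{"offset":[0,0,1.4],"twist":0,"grip":0.2},{"offset":[0,0,2],"twist":0,"grip":0.2},{"offset":[0,0,2.5],"twist":0,"grip":0.2}]'

```text
time: 11.87
tool_pos: [0.5054, 0.1375, 0.2716]
tool_rot: [-0.0, 0.707, 0.707, -0.0]
contact_force: [0.0, 3.4, 0.5]
gripper_width: 0.321
```

play_rows --increments '[{"offset":[0,0,0.7],"twist":0,"grip":0.2},{"offset":[0,0,1.4],"twist":0,"grip":0.2},{"offset":[0,0,2],"twist":0,"grip":0.2},{"offset":[0,0,2],"twist":0,"grip":0.2}]'

```text
time: 12.2
tool_pos: [0.5054, 0.1375, 0.2695]
tool_rot: [-0.0, 0.707, 0.707, -0.0]
contact_force: [-0.0, 3.4, 0.7]
gripper_width: 0.319
```

```bash
python3 - <<'E'
from h import *
st()
look("side","s",[("tip_of","drift_shoulder"),("tip_of","strap_hole")])
look("wrist","w",[("tip_of","drift_shoulder"),("tip_of","strap_hole"),("tip_of","drift_grip")])
E
```

```text
t 12.2 pos [505.4 137.5 269.5] F [-0.   3.4  0.7] M [0.64 0.02 0.06] g 0.319 j [ 0.12 -0.06  1.97 -0.    1.24  0.12]
R [[0.0, 1.0, -0.0001], [1.0, -0.0, -0.0001], [-0.0001, -0.0001, -1.0]]
side tip_of drift_shoulder 0.64 [506.4 136.1  83.6]
side tip_of strap_hole 0.57 [502.9 140.2  77.6]
side tip_of strap_hole 0.43 [622.2 430.5  -0.8]
wrist tip_of drift_shoulder 0.83 [506.5 135.2  86.5]
wrist tip_of drift_grip 0.82 [506.7 139.4 104.1]
```

play_rows --increments '[{"offset":[0,0,0.7],"twist":0,"grip":0.2},{"offset":[0,0,1.4],"twist":0,"grip":0.2},{"offset":[0,0,2],"twist":0,"grip":0.2},{"offset":[0,0,2],"twist":0,"grip":0.2}]'

```text
time: 12.88
tool_pos: [0.5054, 0.1375, 0.2677]
tool_rot: [0.0, 0.707, 0.707, 0.0]
contact_force: [1.3, 4.6, -0.1]
gripper_width: 0.318
```

play_rows --increments '[{"offset":[0,0,0.7],"twist":0,"grip":0.2},{"offset":[0,0,1.4],"twist":0,"grip":0.2},{"offset":[0,0,2],"twist":0,"grip":0.2},{"offset":[0,0,2],"twist":0,"grip":0.2},{"offset":[0,0,2],"twist":0,"grip":0.2}]'

```text
time: 13.3
tool_pos: [0.5054, 0.1375, 0.2656]
tool_rot: [-0.0, 0.707, 0.707, -0.0]
contact_force: [0.1, 3.0, -0.9]
gripper_width: 0.324
```

```bash
python3 - <<'E'
from h import *
st()
im,_=look("side","s2",[("tip_of","drift_shoulder"),("tip_of","drift_grip")])
c=manip.get_calibration("side");T=np.linalg.inv(np.array(c["T"]));p=T@np.array([.505,.1375,.08,1]);u=int(c["fx"]*p[0]/p[2]+c["cx"]);v=int(c["fy"]*p[1]/p[2]+c["cy"]);print(u,v)
a=cv2.resize(im[v-30:v+30,u-40:u+40],None,fx=5,fy=5,interpolation=cv2.INTER_CUBIC)
w,_=look("wrist","w2"); b=cv2.resize(w[170:340,150:362],(400,300),interpolation=cv2.INTER_CUBIC)
cv2.imwrite("pics/h.png",np.hstack([a,b]))
E
```

```text
t 13.3 pos [505.4 137.5 265.6] F [ 0.1  3.  -0.9] M [0.58 0.05 0.  ] g 0.324 j [ 0.12 -0.06  1.97 -0.    1.23  0.12]
R [[0.0, 1.0, -0.0], [1.0, -0.0, -0.0], [-0.0, -0.0, -1.0]]
side tip_of drift_shoulder 0.73 [502.1 135.8  80.3]
side tip_of drift_shoulder 0.52 [504.5 137.3  99.7]
side tip_of drift_grip 0.69 [503.8 135.6 101.4]
226 171
```

View pics/h.png

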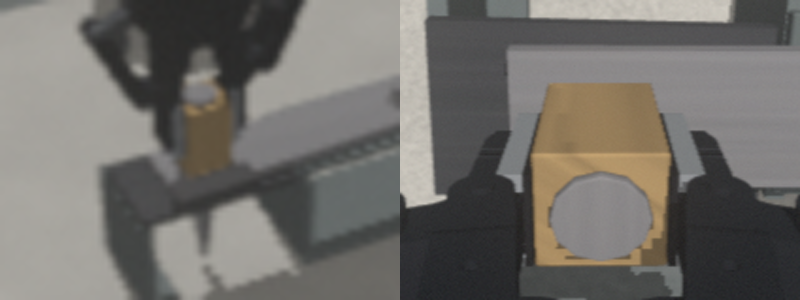

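The drift runs through both plates: its tip hangs below in the side view and the handle's underside is about 2.5 mm above the strap. Now I'll withdraw it straight up.

play_rows --increments '[{"offset":[0.3,0,-3],"twist":0,"grip":0.2},{"offset":[0.3,0,-7],"twist":0,"grip":0.2},{"offset":[0.3,0,-12],"twist":0,"grip":0.2},{"offset":[0.3,0,-20],"twist":0,"grip":0.2},{"offset":[0.3,0,-30],"twist":0,"grip":0.2}]'

```text
time: 13.92
tool_pos: [0.5052, 0.1374, 0.2961]
tool_rot: [0.0, 0.707, 0.707, -0.001]
contact_force: [0.0, -1.0, -0.9]
gripper_width: 0.319
```

play_rows --increments '[{"offset":[0,0,-20],"twist":0,"grip":0.2},{"offset":[0,0,-40],"twist":0,"grip":0.2},{"offset":[0,0,-65],"twist":0,"grip":0.2},{"offset":[0,0,-90],"twist":0,"grip":0.2},{"offset":[0,0,-100],"twist":0,"grip":0.2}]'

```text
time: 14.33
tool_pos: [0.506, 0.1375, 0.4014]
tool_rot: [0.003, 0.707, 0.707, 0.002]
contact_force: [1.0, 0.5, -0.7]
gripper_width: 0.32
```

play_rows --increments '[{"offset":[-35,2,0],"twist":0,"grip":0.2},{"offset":[-70,6,0],"twist":0,"grip":0.2},{"offset":[-105,9,0],"twist":0,"grip":0.2},{"offset":[-140,12,0],"twist":0,"grip":0.2},{"offset":[-175,15,0],"twist":0,"grip":0.2}]'

```text
time: 14.75
tool_pos: [0.52, -0.0389, 0.396]
tool_rot: [0.0, 0.707, 0.707, -0.0]
contact_force: [0.7, 0.2, -1.6]
gripper_width: 0.316
```

play_rows --increments '[{"offset":[-30,2,0],"twist":0.08,"grip":0.2},{"offset":[-60,5,0],"twist":0.16,"grip":0.2},{"offset":[-90,8,0],"twist":0.24,"grip":0.2},{"offset":[-120,10,0],"twist":0.32,"grip":0.2},{"offset":[-130,11,0],"twist":0.335,"grip":0.2}]'

```text
time: 15.17
tool_pos: [0.5311, -0.1707, 0.3958]
tool_rot: [0.001, 0.817, 0.577, -0.001]
contact_force: [-0.5, -0.1, -0.7]
gripper_width: 0.319
```

play_rows --increments '[{"offset":[0,0,0],"twist":0,"grip":0.2},{"offset":[0,0,0],"twist":0,"grip":0.2},{"offset":[0,0,0],"twist":0,"grip":0.2}]'

```text
time: 15.42
tool_pos: [0.5313, -0.1664, 0.3956]
tool_rot: [-0.0, 0.815, 0.58, -0.0]
contact_force: [0.9, 0.8, -2.0]
gripper_width: 0.319
```

```bash
python3 - <<'E'
from h import *
st()
im,T=look("wrist","i",[("tip_of",n) for n in ["drift_grip","drift_shoulder","block","dibber"]])
cv2.imwrite("pics/i2.png",np.hstack([cv2.resize(im,(512,384))]))
print(rel([.5323,-.2016,.2671]))
E
```

```text
t 15.42 pos [ 531.3 -166.4  395.6] F [ 0.9  0.8 -2. ] M [0.03 0.08 0.03] g 0.319 j [-0.44 -0.1   1.78  0.    1.46 -0.1 ]
R [[0.3274, 0.9449, -0.0006], [0.9449, -0.3274, 0.0006], [0.0004, -0.0007, -1.0]]
wrist tip_of drift_grip 0.76 [ 534.9 -165.   230.6]
wrist tip_of drift_shoulder 0.56 [ 534.  -167.9  206.4]
wrist tip_of block 0.82 [ 528.6 -200.7    3. ]
wrist tip_of dibber 0.68 [ 549.5 -139.8   79.9]
[-33.1  12.4 128.7]
```

View pics/i2.png

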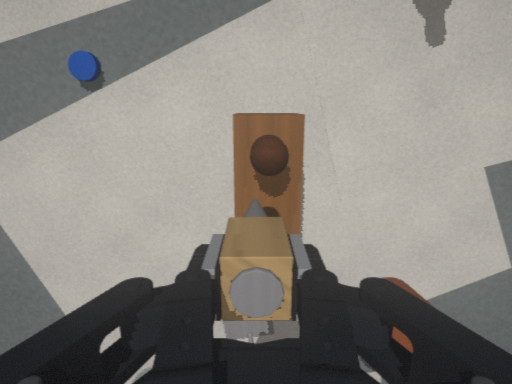

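The block is seen with the drift above the middle hole line. I'll go over the original hole, then down.

play_rows --increments '[{"offset":[-20,8,0],"twist":0,"grip":0.2},{"offset":[-33,12,10],"twist":0,"grip":0.2},{"offset":[-33,12,30],"twist":0,"grip":0.2},{"offset":[-33,12,38],"twist":0,"grip":0.2},{"offset":[-33,12,38],"twist":0,"grip":0.2}]'

```text
time: 16.08
tool_pos: [0.5309, -0.202, 0.3538]
tool_rot: [-0.003, 0.815, 0.579, -0.001]
contact_force: [-0.7, 0.9, -2.1]
gripper_width: 0.32
```

play_rows --increments '[{"offset":[0,0,0],"twist":0,"grip":0.2},{"offset":[0,0,0],"twist":0,"grip":0.2},{"offset":[0,0,5],"twist":0,"grip":0.2},{"offset":[0,0,10],"twist":0,"grip":0.2},{"offset":[0,0,20],"twist":0,"grip":0.2}]'

```text
time: 16.5
tool_pos: [0.5324, -0.2024, 0.339]
tool_rot: [0.002, 0.815, 0.579, 0.001]
contact_force: [0.3, 0.7, -0.8]
gripper_width: 0.317
```

```bash
python3 - <<'E'
from h import *
st();print(rel([.532,-.2015,.2671]))
E
```

```text
t 16.5 pos [ 532.4 -202.4  339. ] F [ 0.3  0.7 -0.8] M [ 0.04  0.02 -0.03] g 0.317 j [-0.49 -0.03  1.81  0.    1.36 -0.16]
R [[0.3285, 0.9445, 0.003], [0.9445, -0.3285, -0.0016], [-0.0005, 0.0034, -1.0]]
[ 0.8 -0.9 71.9]
```

play_rows --increments '[{"offset":[0.6,-0.4,12],"twist":0,"grip":0.2},{"offset":[0.6,-0.4,24],"twist":0,"grip":0.2},{"offset":[0.6,-0.4,36],"twist":0,"grip":0.2},{"offset":[0.6,-0.4,46],"twist":0,"grip":0.2},{"offset":[0.6,-0.4,50],"twist":0,"grip":0.2}]'

```text
time: 16.92
tool_pos: [0.531, -0.2012, 0.2846]
tool_rot: [-0.002, 0.815, 0.579, -0.001]
contact_force: [-0.1, -0.9, -1.6]
gripper_width: 0.316
```

play_rows --increments '[{"offset":[0,0,3],"twist":0,"grip":0.2},{"offset":[0,0,6],"twist":0,"grip":0.2},{"offset":[0,0,9],"twist":0,"grip":0.2},{"offset":[0,0,10],"twist":0,"grip":0.2},{"offset":[0,0,10],"twist":0,"grip":0.2}]'

```text
time: 17.33
tool_pos: [0.5318, -0.2017, 0.2779]
tool_rot: [0.0, 0.815, 0.579, 0.0]
contact_force: [0.4, -0.5, -1.5]
gripper_width: 0.318
```

play_rows --increments '[{"offset":[0,0,0],"twist":0,"grip":0.2},{"offset":[0,0,0],"twist":0,"grip":0.2}]'

```text
time: 17.5
tool_pos: [0.5319, -0.2017, 0.2782]
tool_rot: [0.0, 0.815, 0.579, 0.0]
contact_force: [0.1, -0.0, -2.2]
gripper_width: 0.32
```

play_rows --increments '[{"offset":[0,0,2.5],"twist":0,"grip":0.2},{"offset":[0,0,5],"twist":0,"grip":0.2},{"offset":[0,0,7.5],"twist":0,"grip":0.2},{"offset":[0,0,9],"twist":0,"grip":0.2},{"offset":[0,0,9.5],"twist":0,"grip":0.2}]'

```text
time: 17.92
tool_pos: [0.5315, -0.2015, 0.2676]
tool_rot: [-0.0, 0.815, 0.579, -0.0]
contact_force: [-0.3, 0.2, -1.7]
gripper_width: 0.319
```

play_rows --increments '[{"offset":[0,0,0.5],"twist":0,"grip":0.2},{"offset":[0,0,1],"twist":0,"grip":0.2},{"offset":[0,0,1],"twist":0,"grip":0.2}]'

```text
time: 18.17
tool_pos: [0.5317, -0.2017, 0.2673]
tool_rot: [0.0, 0.815, 0.579, 0.0]
contact_force: [0.0, 0.4, -1.8]
gripper_width: 0.318
```

play_rows --increments '[{"offset":[0,0,0.5],"twist":0,"grip":0.2},{"offset":[0,0,0.8],"twist":0,"grip":0.2},{"offset":[0,0,0.8],"twist":0,"grip":0.2}]'

```text
time: 18.42
tool_pos: [0.5319, -0.2017, 0.2672]
tool_rot: [0.0, 0.815, 0.579, 0.0]
contact_force: [-2.0, 1.6, 3.4]
gripper_width: 0.321
```

play_rows --increments '[{"offset":[0,0,0],"twist":0,"grip":0.5},{"offset":[0,0,0],"twist":0,"grip":0.8},{"offset":[0,0,0],"twist":0,"grip":0.8},{"offset":[0,0,0],"twist":0,"grip":0.8},{"offset":[0,0,0],"twist":0,"grip":0.8}]'

```text
time: 18.83
tool_pos: [0.5317, -0.2016, 0.2664]
tool_rot: [0.0, 0.815, 0.579, 0.0]
contact_force: [-0.5, -0.0, 1.2]
gripper_width: 0.798
```

play_rows --increments '[{"offset":[0,0,-20],"twist":0,"grip":0.8},{"offset":[0,0,-45],"twist":0,"grip":0.8},{"offset":[0,0,-70],"twist":0,"grip":0.8},{"offset":[-20,0,-80],"twist":0,"grip":0.8},{"offset":[-40,0,-80],"twist":0,"grip":0.8}]'

```text
time: 19.25
tool_pos: [0.5195, -0.2397, 0.3508]
tool_rot: [0.003, 0.814, 0.58, 0.001]
contact_force: [0.9, -0.9, 0.3]
gripper_width: 0.801
```

play_rows --increments '[{"offset":[0,0,0],"twist":0,"grip":0.8},{"offset":[0,0,0],"twist":0,"grip":0.8},{"offset":[0,0,0],"twist":0,"grip":0.8}]'

```text
time: 19.5
tool_pos: [0.5185, -0.2391, 0.3457]
tool_rot: [-0.001, 0.815, 0.579, -0.0]
contact_force: [-0.5, -0.6, -0.2]
gripper_width: 0.801
```

```bash
python3 - <<'E'
from h import *
st()
im,T=look("wrist","j",[("tip_of",n) for n in ["drift_grip","drift_shoulder","bolt_head","bolt_shoulder"]])
look("side",None,[("tip_of","drift_grip")])
E
```

```text
t 19.5 pos [ 518.5 -239.1  345.7] F [-0.5 -0.6 -0.2] M [0.07 0.05 0.05] g 0.801 j [-0.56 -0.03  1.8   0.    1.38 -0.23]
R [[0.329, 0.9443, -0.0008], [0.9443, -0.329, 0.001], [0.0007, -0.0011, -1.0]]
wrist tip_of drift_grip 0.86 [ 534.4 -203.2  101.7]
wrist tip_of bolt_head 0.56 [ 510.9 -263.8   95.4]
wrist tip_of bolt_shoulder 0.58 [ 508.5 -258.2   83.5]
side tip_of drift_grip 0.77 [ 529.6 -199.7  101.6]
side tip_of drift_grip 0.55 [ 507.4 -260.5  103.4]
```

View pics/j.png

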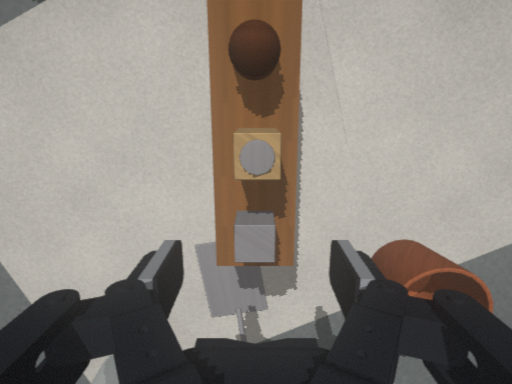

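The drift is upright in its hole, with its handle top at (257, 157). The bolt's head top is at about (255, 243).

```bash
python3 - <<'E'
from h import *
for u,v,z in [(257,157,.128),(255,244,.114),(235,263,.114),(275,262,.114),(236,226,.114)]: print(rel(px("wrist",u,v,z)))
print(rel([.5317-.0203,-.2016-.0585,.26]))
E
```

```text
[ 39.3   1.4 218.2]
[-2.240e+01  1.000e-01  2.322e+02]
[-36.7 -13.8 232.2]
[-35.9  13.9 232.2]
[ -9.3 -12.6 232.2]
[-22.3   0.1  86.2]
```

play_rows --increments '[{"offset":[-12,0,5],"twist":0,"grip":0.8},{"offset":[-22.5,0.2,25],"twist":0,"grip":0.8},{"offset":[-22.5,0.2,50],"twist":0,"grip":0.8},{"offset":[-22.5,0.2,65],"twist":0,"grip":0.8},{"offset":[-22.5,0.2,70],"twist":0,"grip":0.8}]'

```text
time: 20.27
tool_pos: [0.51, -0.2608, 0.2726]
tool_rot: [-0.003, 0.815, 0.579, -0.001]
contact_force: [-0.4, -0.3, -0.3]
gripper_width: 0.799
```

play_rows --increments '[{"offset":[0,0,5],"twist":0,"grip":0.8},{"offset":[0,0,10],"twist":0,"grip":0.8},{"offset":[0,0,13],"twist":0,"grip":0.8},{"offset":[0,0,13],"twist":0,"grip":0.8},{"offset":[0,0,13],"twist":0,"grip":0.8}]'

```text
time: 20.68
tool_pos: [0.5116, -0.2608, 0.2641]
tool_rot: [0.001, 0.815, 0.579, 0.0]
contact_force: [0.5, 0.3, 0.1]
gripper_width: 0.794
```

```bash
python3 - <<'E'
from h import *
st();print(rel([.5114,-.2601,.26]))
E
```

```text
t 20.68 pos [ 511.6 -260.8  264.1] F [0.5 0.3 0.1] M [ 0.04 -0.03 -0.  ] g 0.794 j [-0.6   0.06  1.85 -0.    1.23 -0.27]
R [[0.3286, 0.9445, 0.001], [0.9445, -0.3286, -0.0007], [-0.0003, 0.0012, -1.0]]
[ 0.6 -0.5  4.1]
```

play_rows --increments '[{"offset":[0.6,0,1],"twist":0,"grip":0.8},{"offset":[0.6,0,2],"twist":0,"grip":0.8},{"offset":[0.6,0,3],"twist":0,"grip":0.8},{"offset":[0.6,0,3],"twist":0,"grip":0.6},{"offset":[0.6,0,3],"twist":0,"grip":0.2}]'

```text
time: 21.1
tool_pos: [0.5116, -0.2601, 0.2604]
tool_rot: [0.0, 0.815, 0.579, -0.0]
contact_force: [-1.1, 0.2, 0.1]
gripper_width: 0.532
```

play_rows --increments '[{"offset":[0,0,0],"twist":0,"grip":0.2},{"offset":[0,0,0],"twist":0,"grip":0.2},{"offset":[0,0,0],"twist":0,"grip":0.2},{"offset":[0,0,0],"twist":0,"grip":0.2},{"offset":[0,0,0],"twist":0,"grip":0.2}]'

```text
time: 21.52
tool_pos: [0.5117, -0.2602, 0.2607]
tool_rot: [0.0, 0.815, 0.579, 0.0]
contact_force: [-0.0, 0.5, 1.1]
gripper_width: 0.316
```

play_rows --increments '[{"offset":[0,0,0],"twist":0,"grip":0.2}]'

```text
time: 21.6
tool_pos: [0.5117, -0.2602, 0.2607]
tool_rot: [0.0, 0.815, 0.579, 0.0]
contact_force: [-0.3, 0.1, 1.6]
gripper_width: 0.316
```

play_rows --increments '[{"offset":[0,0,-20],"twist":0,"grip":0.2},{"offset":[0,0,-45],"twist":0,"grip":0.2},{"offset":[0,0,-75],"twist":0,"grip":0.2},{"offset":[0,0,-105],"twist":0,"grip":0.2},{"offset":[0,0,-125],"twist":0,"grip":0.2}]'

```text
time: 22.02
tool_pos: [0.5116, -0.2602, 0.3877]
tool_rot: [0.001, 0.815, 0.579, 0.0]
contact_force: [0.4, -0.3, 0.0]
gripper_width: 0.313
```

play_rows --increments '[{"offset":[30,-11,0],"twist":-0.07,"grip":0.2},{"offset":[65,-24,0],"twist":-0.14,"grip":0.2},{"offset":[100,-37,0],"twist":-0.21,"grip":0.2},{"offset":[135,-49,0],"twist":-0.28,"grip":0.2},{"offset":[170,-62,0],"twist":-0.335,"grip":0.2}]'

```text
time: 22.43
tool_pos: [0.5083, -0.0777, 0.3844]
tool_rot: [-0.001, 0.706, 0.708, -0.0]
contact_force: [0.8, 0.1, -2.5]
gripper_width: 0.313
```

play_rows --increments '[{"offset":[37,0,0],"twist":0,"grip":0.2},{"offset":[75,0,0],"twist":0,"grip":0.2},{"offset":[112,0,0],"twist":0,"grip":0.2},{"offset":[150,0,0],"twist":0,"grip":0.2},{"offset":[165,0,0],"twist":0,"grip":0.2}]'

```text
time: 22.85
tool_pos: [0.508, 0.0894, 0.3844]
tool_rot: [-0.001, 0.706, 0.708, 0.0]
contact_force: [-0.4, 0.4, -2.6]
gripper_width: 0.318
```

play_rows --increments '[{"offset":[0,0,0],"twist":0,"grip":0.2},{"offset":[0,0,0],"twist":0,"grip":0.2},{"offset":[0,0,0],"twist":0,"grip":0.2}]'

```text
time: 23.1
tool_pos: [0.5088, 0.0853, 0.3848]
tool_rot: [-0.0, 0.707, 0.707, -0.001]
contact_force: [-0.8, -0.1, -3.2]
gripper_width: 0.316
```

```bash
python3 - <<'E'
from h import *
st();print(rel([.5053,.1375,.315]))
im,T=look("wrist","k0",[("tip_of","strap_hole"),("tip_of","bolt_head")])
c=manip.get_calibration("wrist");p=np.linalg.inv(T)@np.array([.5058,.138,.078,1]);u=c["fx"]*p[0]/p[2]+c["cx"];v=c["fy"]*p[1]/p[2]+c["cy"];print(u,v)
u0=int(np.clip(u-40,0,432));v0=int(np.clip(v-30,0,324));print(u0,v0)
a=cv2.resize(im[v0:v0+60,u0:u0+80],(400,300),interpolation=cv2.INTER_CUBIC)
cv2.imwrite("pics/k.png",np.hstack([a,cv2.resize(im,(400,300))]))
E
```

```text
t 23.1 pos [508.8  85.3 384.8] F [-0.8 -0.1 -3.2] M [-0.05  0.   -0.01] g 0.316 j [ 0.02 -0.2   1.88 -0.    1.46  0.02]
R [[0.0003, 1.0, -0.0011], [1.0, -0.0003, -0.0006], [-0.0006, -0.0011, -1.0]]
[52.3 -3.4 69.7]
wrist tip_of strap_hole 0.95 [506.1 137.7  84.2]
wrist tip_of bolt_head 0.81 [509.2  80.2 222.8]
251.94290432046427 124.71549287172971
211 94
```

View pics/k.png

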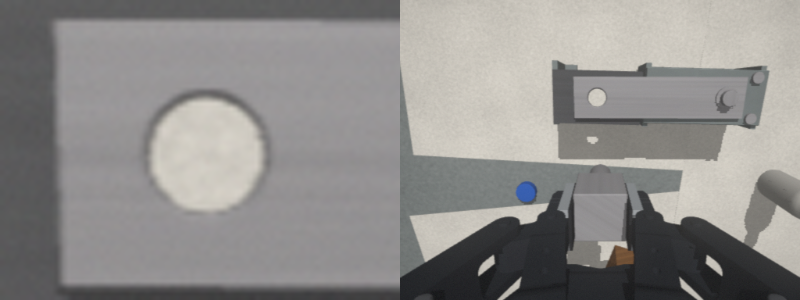

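The strap now lines up: the two holes look concentric at about (252, 124), and the bolt hangs straight. I'll go over the hole and lower it gently.

play_rows --increments '[{"offset":[25,-1.5,5],"twist":0,"grip":0.2},{"offset":[45,-3,15],"twist":0,"grip":0.2},{"offset":[52.4,-3.2,35],"twist":0,"grip":0.2},{"offset":[52.4,-3.2,52],"twist":0,"grip":0.2},{"offset":[52.4,-3.2,58],"twist":0,"grip":0.2}]'

```text
time: 23.67
tool_pos: [0.5049, 0.1377, 0.3244]
tool_rot: [-0.001, 0.707, 0.707, -0.002]
contact_force: [-0.1, 0.1, -1.8]
gripper_width: 0.32
```

play_rows --increments '[{"offset":[0,0,2],"twist":0,"grip":0.2},{"offset":[0,0,4],"twist":0,"grip":0.2},{"offset":[0,0,4],"twist":0,"grip":0.2},{"offset":[0,0,4],"twist":0,"grip":0.2}]'

```text
time: 24.0
tool_pos: [0.5062, 0.1378, 0.3247]
tool_rot: [0.001, 0.707, 0.707, 0.001]
contact_force: [0.3, -0.3, -1.9]
gripper_width: 0.316
```

```bash
python3 - <<'E'
from h import *
st();print(rel([.5054,.1378,.2567]))
im,T=look("wrist","l0")
cv2.imwrite("pics/l.png",cv2.resize(im[130:280,156:356],(800,600),interpolation=cv2.INTER_CUBIC))
E
```

```text
t 24.0 pos [506.2 137.8 324.7] F [ 0.3 -0.3 -1.9] M [-0.06  0.04 -0.01] g 0.316 j [ 0.12 -0.13  1.92 -0.    1.34  0.12]
R [[0.0008, 1.0, 0.002], [1.0, -0.0008, 0.0002], [0.0002, 0.002, -1.0]]
[ 0.  -0.9 68. ]
```

View pics/l.png

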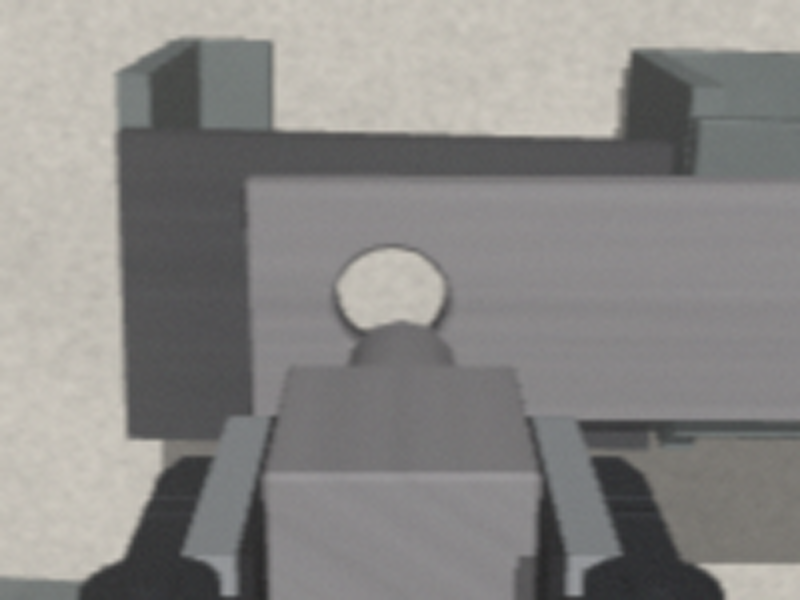

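The bolt's end is at crop (402, 325) and the hole at (392, 290), so the bolt sits about 1 mm to +x. I'll correct that while descending.

play_rows --increments '[{"offset":[0,-0.4,4],"twist":0,"grip":0.2},{"offset":[0,-0.4,10],"twist":0,"grip":0.2},{"offset":[0,-0.4,16],"twist":0,"grip":0.2},{"offset":[0,-0.4,18],"twist":0,"grip":0.2},{"offset":[0,-0.4,18],"twist":0,"grip":0.2}]'

```text
time: 24.47
tool_pos: [0.5048, 0.1381, 0.304]
tool_rot: [-0.001, 0.707, 0.707, -0.001]
contact_force: [0.3, -0.5, -2.1]
gripper_width: 0.316
```

play_rows --increments '[{"offset":[0,0,1],"twist":0,"grip":0.2},{"offset":[0,0,2],"twist":0,"grip":0.2},{"offset":[0,0,3],"twist":0,"grip":0.2},{"offset":[0,0,4],"twist":0,"grip":0.2},{"offset":[0,0,5],"twist":0,"grip":0.2}]'

```text
time: 24.88
tool_pos: [0.5054, 0.1382, 0.3005]
tool_rot: [0.0, 0.707, 0.707, 0.0]
contact_force: [0.1, 0.9, -1.4]
gripper_width: 0.316
```

play_rows --increments '[{"offset":[0,0,1],"twist":0,"grip":0.2},{"offset":[0,0,2],"twist":0,"grip":0.2},{"offset":[0,0,3],"twist":0,"grip":0.2},{"offset":[0,0,4],"twist":0,"grip":0.2}]'

```text
time: 25.22
tool_pos: [0.5053, 0.1382, 0.2963]
tool_rot: [0.0, 0.707, 0.707, 0.0]
contact_force: [-0.2, 0.1, -1.9]
gripper_width: 0.318
```

```bash
python3 - <<'E'
from h import *
st()
E
```

```text
t 25.22 pos [505.3 138.2 296.3] F [-0.2  0.1 -1.9] M [ 0.04 -0.02  0.06] g 0.318 j [ 0.12 -0.1   1.95  0.    1.29  0.12]
R [[0.0001, 1.0, 0.0], [1.0, -0.0001, 0.0], [0.0, 0.0, -1.0]]
```

play_rows --increments '[{"offset":[-0.3,0,1.5],"twist":0,"grip":0.2},{"offset":[-0.3,0,3],"twist":0,"grip":0.2},{"offset":[-0.3,0,4.5],"twist":0,"grip":0.2},{"offset":[-0.3,0,6],"twist":0,"grip":0.2},{"offset":[-0.3,0,6],"twist":0,"grip":0.2}]'

```text
time: 25.63
tool_pos: [0.5051, 0.1379, 0.2899]
tool_rot: [-0.0, 0.707, 0.707, -0.0]
contact_force: [-0.5, -0.9, -2.3]
gripper_width: 0.313
```

play_rows --increments '[{"offset":[0,0,1.5],"twist":0,"grip":0.2},{"offset":[0,0,3],"twist":0,"grip":0.2},{"offset":[0,0,4.5],"twist":0,"grip":0.2},{"offset":[0,0,6],"twist":0,"grip":0.2},{"offset":[0,0,6],"twist":0,"grip":0.2}]'

```text
time: 26.05
tool_pos: [0.5051, 0.1379, 0.284]
tool_rot: [-0.0, 0.707, 0.707, -0.0]
contact_force: [0.4, 0.1, -2.3]
gripper_width: 0.317
```

play_rows --increments '[{"offset":[0,0,1.5],"twist":0,"grip":0.2},{"offset":[0,0,3],"twist":0,"grip":0.2},{"offset":[0,0,4.5],"twist":0,"grip":0.2},{"offset":[0,0,6],"twist":0,"grip":0.2},{"offset":[0,0,6],"twist":0,"grip":0.2}]'

```text
time: 26.47
tool_pos: [0.5051, 0.1379, 0.2779]
tool_rot: [-0.0, 0.707, 0.707, -0.0]
contact_force: [-0.5, 0.3, -1.6]
gripper_width: 0.313
```

```bash
python3 - <<'E'
from h import *
st()
E
```

```text
t 26.47 pos [505.1 137.9 277.9] F [-0.5  0.3 -1.6] M [ 0.05 -0.03  0.02] g 0.313 j [ 0.12 -0.08  1.96  0.    1.26  0.12]
R [[-0.0, 1.0, -0.0008], [1.0, 0.0, -0.0001], [-0.0, -0.0008, -1.0]]
```

No contact at all so far. The bolt's end is at z ≈ 59, below the lower plate, so I'll continue to seating at TCP z ≈ 257.

play_rows --increments '[{"offset":[0,0,2],"twist":0,"grip":0.2},{"offset":[0,0,4],"twist":0,"grip":0.2},{"offset":[0,0,6],"twist":0,"grip":0.2},{"offset":[0,0,8],"twist":0,"grip":0.2},{"offset":[0,0,10],"twist":0,"grip":0.2}]'

```text
time: 26.88
tool_pos: [0.5053, 0.1379, 0.2682]
tool_rot: [-0.0, 0.707, 0.707, -0.0]
contact_force: [0.1, 0.1, -2.2]
gripper_width: 0.314
```

play_rows --increments '[{"offset":[0,0,2],"twist":0,"grip":0.2},{"offset":[0,0,4],"twist":0,"grip":0.2},{"offset":[0,0,6],"twist":0,"grip":0.2},{"offset":[0,0,8],"twist":0,"grip":0.2},{"offset":[0,0,8],"twist":0,"grip":0.2}]'

```text
time: 27.3
tool_pos: [0.5051, 0.1379, 0.2598]
tool_rot: [-0.0, 0.707, 0.707, -0.0]
contact_force: [0.2, 0.0, -2.3]
gripper_width: 0.314
```

play_rows --increments '[{"offset":[0,0,0.6],"twist":0,"grip":0.2},{"offset":[0,0,1.2],"twist":0,"grip":0.2},{"offset":[0,0,1.8],"twist":0,"grip":0.2},{"offset":[0,0,1.8],"twist":0,"grip":0.2}]'

```text
time: 27.63
tool_pos: [0.5053, 0.1379, 0.2586]
tool_rot: [-0.0, 0.707, 0.707, -0.0]
contact_force: [-1.5, 0.8, -2.3]
gripper_width: 0.318
```

```bash
python3 - <<'E'
from h import *
st()
E
```

```text
t 27.63 pos [505.3 137.9 258.6] F [-1.5  0.8 -2.3] M [-0.01  0.01  0.  ] g 0.318 j [ 0.12 -0.05  1.97 -0.    1.22  0.12]
R [[-0.0, 1.0, -0.0001], [1.0, 0.0, -0.0], [-0.0, -0.0001, -1.0]]
```

play_rows --increments '[{"offset":[0,0,0.5],"twist":0,"grip":0.2},{"offset":[0,0,1.0],"twist":0,"grip":0.2},{"offset":[0,0,1.5],"twist":0,"grip":0.2},{"offset":[0,0,1.5],"twist":0,"grip":0.2}]'

```text
time: 27.97
tool_pos: [0.5052, 0.1379, 0.257]
tool_rot: [-0.0, 0.707, 0.707, -0.0]
contact_force: [-0.3, 0.3, -2.6]
gripper_width: 0.313
```

play_rows --increments '[{"offset":[0,0,0.3],"twist":0,"grip":0.2},{"offset":[0,0,0.6],"twist":0,"grip":0.2},{"offset":[0,0,0.6],"twist":0,"grip":0.2}]'

```text
time: 28.22
tool_pos: [0.5053, 0.1379, 0.2567]
tool_rot: [0.0, 0.707, 0.707, 0.0]
contact_force: [-0.9, -0.7, -1.1]
gripper_width: 0.32
```

play_rows --increments '[{"offset":[0,0,0.3],"twist":0,"grip":0.2},{"offset":[0,0,0.5],"twist":0,"grip":0.2},{"offset":[0,0,0.5],"twist":0,"grip":0.2}]'

```text
time: 28.47
tool_pos: [0.5054, 0.1379, 0.2566]
tool_rot: [-0.0, 0.707, 0.707, -0.0]
contact_force: [-2.5, -0.9, 3.4]
gripper_width: 0.318
```

The force rose by about 5 N at the expected height, so the head is seated. Now I'll release and rise.

play_rows --increments '[{"offset":[0,0,0],"twist":0,"grip":0.5},{"offset":[0,0,0],"twist":0,"grip":0.8},{"offset":[0,0,0],"twist":0,"grip":0.8},{"offset":[0,0,0],"twist":0,"grip":0.8},{"offset":[0,0,0],"twist":0,"grip":0.8}]'

```text
time: 28.88
tool_pos: [0.5053, 0.1379, 0.256]
tool_rot: [0.0, 0.707, 0.707, 0.0]
contact_force: [0.4, 0.6, -0.0]
gripper_width: 0.801
```

play_rows --increments '[{"offset":[0,0,-15],"twist":0,"grip":0.8},{"offset":[0,0,-40],"twist":0,"grip":0.8},{"offset":[0,0,-70],"twist":0,"grip":0.8},{"offset":[0,0,-100],"twist":0,"grip":0.8},{"offset":[-30,0,-120],"twist":0,"grip":0.8}]'

```text
time: 29.3
tool_pos: [0.5056, 0.1102, 0.3794]
tool_rot: [0.001, 0.705, 0.709, 0.002]
contact_force: [0.9, 0.2, 0.6]
gripper_width: 0.795
```

play_rows --increments '[{"offset":[-30,0,0],"twist":0,"grip":0.8},{"offset":[-30,0,0],"twist":0,"grip":0.8},{"offset":[-30,0,0],"twist":0,"grip":0.8},{"offset":[-30,0,0],"twist":0,"grip":0.8}]'

```text
time: 29.63
tool_pos: [0.5051, 0.0779, 0.3754]
tool_rot: [-0.0, 0.707, 0.707, -0.0]
contact_force: [-0.4, 0.2, 0.1]
gripper_width: 0.8
```

```bash
python3 - <<'E'
from h import *
st()
im,T=look("wrist","m0",[("tip_of",n) for n in ["bolt_head","bolt_shoulder","strap_hole"]])
s,_=look("side","m1",[("tip_of",n) for n in ["bolt_head","bolt_shoulder","drift_grip"]])
a=cv2.resize(im[60:210,150:350],(400,300),interpolation=cv2.INTER_CUBIC)
b=cv2.resize(s[130:280,180:380],(400,300),interpolation=cv2.INTER_CUBIC)
cv2.imwrite("pics/m.png",np.hstack([a,b]))
E
```

```text
t 29.63 pos [505.1  77.9 375.4] F [-0.4  0.2  0.1] M [ 0.01 -0.02  0.02] g 0.8 j [ 0.01 -0.2   1.91  0.    1.44  0.01]
R [[0.0005, 1.0, -0.001], [1.0, -0.0005, 0.0004], [0.0004, -0.001, -1.0]]
wrist tip_of bolt_head 0.65 [505.7 135.2  94.2]
wrist tip_of bolt_shoulder 0.81 [506.4 142.   78.3]
side tip_of bolt_head 0.64 [506.5 137.2  97.9]
side tip_of bolt_shoulder 0.7 [500.7 138.9  79.6]
side tip_of drift_grip 0.53 [ 529.8 -205.1  104.8]
```

View pics/m.png

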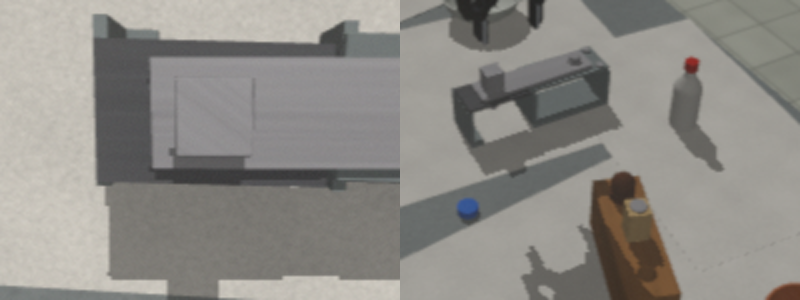

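The head sits flat on the strap, with its shoulder measured at about 78–80 mm. The drift stands in the block's middle hole, and the dibber, cap and glue look unchanged. Handing in.

```bash
python3 -c "
from plant import manip
print(manip.job_done())"
```

```text
the job is handed in; nothing more can be done
None
```

The job is done and handed in at about 30 s of the 72 s allowed; the hand-in gave no verdict.

- **Drift:** I lowered it in line with the lower plate's hole, about 5.4 mm to one side of the strap's. Its taper pushed the strap over, and its shoulder ended about 2.5 mm above the strap. Readings at the end of each move stayed below about 5 N.
- **Drift put back:** It is in the middle hole of the block, where it came from. It stands upright in the side view.
- **Bolt:** After the drift came out, the two holes looked concentric and the bolt went down without noticeable contact. Its head met the strap at the expected height with about 5 N.
- **Last checks:** The bolt's head lies flat on the strap, with its shoulder measured at 78–80 mm against the 78 mm expected. The arm is clear of everything, and the dibber, cap and glue look unmoved. I did not check the bowl, pot, water bottle and trowel separately at the end.

No check failed. Camera readings of single points scattered by up to about 5 mm, and forces were only read at the end of each move, so brief peaks in between would not show.

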